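# Hold the weighted lever level over its cradle

## Robot

A 6-joint arm with a two-finger parallel gripper is mounted at the origin on a cart in front of the work surface, level with it; the furniture and walls round the work are solid. World frame = base frame: x ahead of the robot, y to its left, z up, the work surface at z = 0. Lengths are in m, angles in degrees, forces in N, time in s.
With the tool pointing down it reaches from about 0.3 to 0.75 m from the base axis. Payload 8.5 kg.
Tool frame: the origin (TCP) lies on the centre line of the jaws, within the pads' length; the fingertips stand 19 mm ahead of it and the grasp point (between the pads) is the TCP (env.tcp_to_tips is the z of the fingertips in the tool frame, in m); z points along the fingers, y is the line along which they close (so a half turn about z gives the same grasp; the last joint's range is limited). The gripper opens to 85 mm and grips with 20 to 120 N. Pads are 22 mm wide; open, the fingers measure 114 mm over their backs; the gripper's body (76 mm by 85 mm) begins 54 mm behind the grasp point. The pads swing forward as they close: fully open they stand 13 mm farther back than shut.
Start: joints at [-83.325, 21.807, 74.336, -0, 83.858, -12.336], TCP at [0.179, -0.52, 0.25] pointing down, gripper open.
Joint ranges: [-178.18, 178.18], [-50.72, 133.34], [12.68, 142.11], [-81.47, 261.47], [9.98, 163.14], [-165.26, 165.26]. Speed limits (degrees/s): [136.94, 136.94, 180, 180, 180, 180].

## Interface

Orientations are given as a 3x3 rotation matrix whose columns are the frame's x, y, z axes.
In Python, from rig import env gives the robot as it stands.
- The arm moves only by the tool servo_tool, never from a script. Its argument "steps" is a list of rows, each an object of numbers: "tx", "ty", "tz": the shift along the world's x, y, z in cm; "yaw": the turn about the world's z in degrees; "claw": the finger opening in cm, from 0 to 8.54. In form: [{"tx": .., "ty": .., "tz": .., "yaw": .., "claw": ..}, ...]. A call has 1 to 20 rows; each row shifts and turns the commanded pose from where the row before left it; what a row does not reach is not made up. A row lasts 1/10 s, in which the tool goes at most 50 mm and 8.59 degrees, less where a joint would pass 70% of its speed; a pose out of reach is approached as far as the arm can. A call with a gripper value outside its range is refused whole. The fingers move at their own pace and stop on an object; "newtons" is the grip in N (left out, the last holds). Time passes only in rows, so rows that do not move let the fingers close. It gives the time, the measured TCP pose, the force, the opening and the grip force at its end, in the units of the state.
- env.observe(): the state, without advancing time (a new reading comes with each control period).
- env.get_image(name): name is "side" or "top" or "wrist"; returns (picture, depth): 384x512x3 uint8, red, green, blue; 384x512 float32, m along the optical axis (not along the pixel's ray), 0 where there is no reading.
- env.camera_model(name): a dict with "fovy" (degrees; the focal length in pixels is half the picture's height over the tangent of half this angle, whatever the lens; pixels are square), "cx", "cy" (the principal point, pixels), "dist_coeffs" ([k1, k2, p1, p2, k3] as OpenCV has them; the pictures are not rectified), "T" (4x4, takes a point from camera to world coordinates). Camera axes: x right, y down, z forward; pixel columns grow to the right and rows downward; lengths in m; the calibration is good to about 2 mm. A picture is of the moment at which its call begins: read the wrist's pose just before it. camera_model takes no time and is no camera call; for the wrist camera it gives the pose at the moment of the call.
- env.close_job(): hands the job in; it is judged then, once.
The state is a dict: "time_s": time; "q": joint angles; "qvel": joint speeds; "joint_efforts": joint torques, N m; "position": TCP position; "tool_rot": TCP orientation; "ft_force": force on the tool from outside, world axes, zero at the start; "wrist_torque": the same for the moment, N m; "grip_width": finger opening in m; "gripper_force": force on a finger pad.
Only numpy, scipy, OpenCV 4.12 (cv2) and the standard library are available. Lean on these libraries where they do the work, as an engineer would, in place of code of your own. Each camera call takes 0.05 s, during which the arm holds its last target. There are 200 camera calls.

## Task

Pick up the weighted lever by its balance point on the bare beam, gripping it gently (at most about 50 N from each finger), and bring it level over the two-nest cradle without touching the cradle. Finish while still holding it there, level and still, lined up with the nests about 3 cm clear above their cheeks, the heavy block over the wide nest and the small foot over the narrow one. Do not put it down or let go, and leave the other things on the bench where they are.

Things in the scene. Friction and masses are not known exactly. Their poses are not given: they have to be found in the camera images.
- lever_balance (a point): Balance point of the weighted lever, the place to grip: on the bare straight aluminium beam (14 mm wide, 18 mm high), at its mid-height, 23 mm above the lever's underside (bench). It lies 30 mm from the inner face of the block, 70 mm from the heavy end's face and 120 mm from the light end's tip, not at mid-length. x runs along the beam from block to foot, z up.
- lever_heavy (a point): Point in the lever's heavy end, a dark steel block 40x40x38 mm; on the block's centre line, 50 mm from the balance point (-x), same height as it.
- lever_light (a point): Point in the lever's foot, a small steel post 16x16 mm, 32 mm high, near the light end of the beam; on its centre line, 110 mm from the balance point (+x), same height as it.
- lever: The weighted lever as a whole, 190 mm long, 0.5 to 0.7 kg, standing on block and foot, so that the beam between is 14 mm clear of the bench. Its block and foot are fixed to the beam. Origin on the underside straight below the balance point, same axes.
- cradle: Two-nest cradle, fixed to the bench: plate 210x70x10 mm, x = -80 to +130. Origin on the bench below where the lever's balance point belongs; x from the wide nest to the narrow one, z up. Each nest is a black seat, top 20 mm above the bench, between two steel cheeks, tops 35 mm. Between the nests two loose screws stand on the plate, tops up to 41 mm above the bench.
- cradle_heavy (a point): Centre of the wide nest's seat (nest 44 mm long, 48 mm between cheeks), 20 mm above the bench, at x = -50 mm of the cradle; the block belongs over it.
- cradle_light (a point): Centre of the narrow nest's seat (nest 26 mm long, 26 mm between cheeks), 20 mm above the bench, at x = +110 mm of the cradle; the foot belongs over it.
- bolt_m6_1: small steel screw, 11 mm wide, 26 mm tall, standing head down on the cradle's base plate; to be left alone. Origin at the centre of its underside.
- bolt_m6_2: small steel screw, 11 mm wide, 30 mm tall, standing head down on the cradle's base plate; to be left alone. Origin at the centre of its underside.
- wafer_coin: flat round translucent box, 69 mm across, 16 mm high, behind the work; to be left alone. Origin at the centre of its underside.
- loupe: black eye loupe, 43 mm across, 34 mm high, behind the work on the right; to be left alone. Origin at the centre of its underside.
- mouse: black computer mouse, 112x62x37 mm, behind the work on the left; to be left alone. Origin at the centre of its underside.
- flux_jar: small white jar with black cap, 42 mm across, 52 mm high, behind the work; to be left alone. Origin at the centre of its underside.

How it is judged:
By the outcome, as a careful person would: the job done as asked, in the order asked, and still so for the second after the job is handed in, while the arm keeps its last pose, push and grip.
It also fails if it takes over 42 s, if anything falls off the work surface, if the arm or the gripper's body presses on something with over 40 N, if the wrist force passes 120 N, or if a joint passes its speed limit or range.

## Working session

There is one attempt and no reset: what is moved stays moved. The work goes in short steps, Python scripts to look and compute and a tool call to move; the robot and the scene stay as the last step left them, time stands still between calls to the robot, and variables do not carry over. Pictures are saved under pics/ and viewed, at most 10 in all, crops included, and the job is handed in when it is done.

Besides the shell and the picture viewer there is one more tool, called after "Emit:" as name(argument=value, ...) on one line, values as JSON. servo_tool: Moves the arm, as the interface text tells. Its arguments: {"type":"object","properties":{"steps":{"type":"array"},"newtons":{"type":"number"}},"required":["steps"]}

```bash
ls; mkdir -p pics; cat > h.py <<'E'
import numpy as np, cv2
from rig import env
def shot(n):
    m=env.camera_model(n); im,d=env.get_image(n); return im,d,m
def pts(d,m):
    h,w=d.shape; f=h/2/np.tan(np.radians(m['fovy'])/2)
    K=np.array([[f,0,m['cx']],[0,f,m['cy']],[0,0,1]])
    u,v=np.meshgrid(np.arange(w),np.arange(h))
    n=cv2.undistortPoints(np.stack([u,v],-1).reshape(-1,1,2).astype(np.float64),K,np.array(m['dist_coeffs'],float)).reshape(h,w,2)
    P=np.dstack([n[...,0]*d,n[...,1]*d,d]); T=np.array(m['T'])
    return P@T[:3,:3].T+T[:3,3]
E
python3 - <<'E'
from h import *
s=env.observe(); print(s['position'],np.round(s['tool_rot'],3),s['time_s'],env.tcp_to_tips)
for n in ['top','side']:
    im,d,m=shot(n); cv2.imwrite(f'pics/{n}0.png',im[...,::-1]); np.savez(f'{n}0.npz',im=im,d=d,P=pts(d,m)); print(n,m['T'],m['fovy'])
E
```

```text
pics
[ 0.17912089 -0.51971708  0.2497204 ] [[ 0.945  0.326 -0.   ]
 [ 0.326 -0.945  0.001]
 [ 0.    -0.001 -1.   ]] 0.0 0.019
top [[-0.01177113 -0.99518528  0.09730206  0.47963291]
 [-0.99971056  0.00967085 -0.02202865 -0.05691936]
 [ 0.0209816  -0.09753319 -0.99501108  1.0248422 ]
 [ 0.          0.          0.          1.        ]] 48.15455424582889
side [[-0.99593863 -0.03560442  0.08269568  0.49124084]
 [-0.08911366  0.5208592  -0.84897847  0.66946338]
 [-0.01284542 -0.85289977 -0.52191664  0.51939945]
 [ 0.          0.          0.          1.        ]] 46.86113854300255
```

View pics/top0.png

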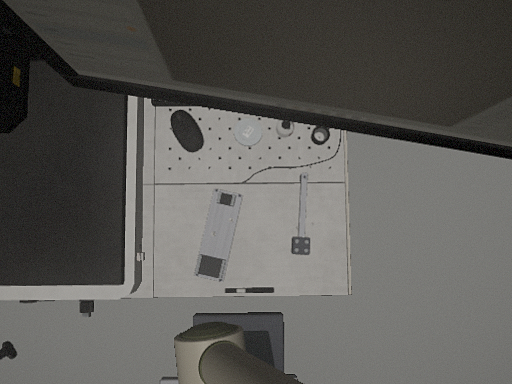

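View pics/side0.png

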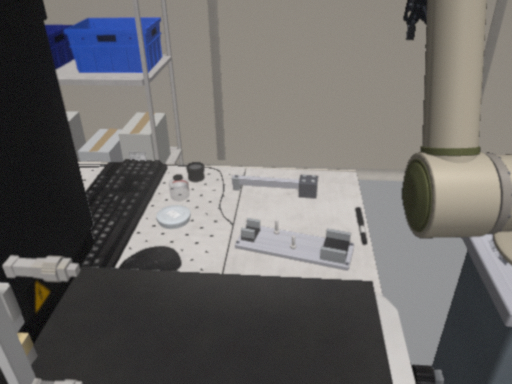

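The top view shows the lever with its block at (301,245) and foot near (304,177). The cradle's wide nest is at (210,266) and its narrow nest at (228,199). Next I measure these by depth.

```bash
python3 - <<'E'
from h import *
z=np.load('top0.npz'); P=z['P']; np.set_printoptions(precision=4,suppress=True)
for u,v in [(301,245),(304,177),(303,210),(210,266),(228,199),(218,232),(265,215),(265,270),(250,60),(300,60),(330,200)]: print((u,v),P[v,u])
Z=P[...,2]
# lever
def sub(u0,u1,v0,v1,lo,hi):
    Q=P[v0:v1,u0:u1].reshape(-1,3); return Q[(Q[:,2]>lo)&(Q[:,2]<hi)]
Q=sub(285,318,165,262,.022,.06); 
print('lever n',len(Q),cv2.minAreaRect(Q[:,:2].astype(np.float32)*1000),np.percentile(Q[:,2],[5,50,95]))
B=sub(285,318,232,262,.028,.06); print('block',len(B),cv2.minAreaRect(B[:,:2].astype(np.float32)*1000),np.median(B[:,2]))
Bm=sub(285,318,165,230,.022,.05); r=cv2.fitLine(Bm[:,:2].astype(np.float32),cv2.DIST_HUBER,0,.001,.001).ravel();print('beam',r,np.degrees(np.arctan2(r[1],r[0])),np.median(Bm[:,2]))
C=sub(185,250,180,290,.005,.06); print('cradle',cv2.minAreaRect(C[:,:2].astype(np.float32)*1000),np.median(C[:,2]))
E
```

```text
(301, 245) [ 0.4554 -0.1709  0.0406]
(304, 177) [ 0.6124 -0.1817  0.0361]
(303, 210) [ 0.5356 -0.1779  0.0351]
(210, 266) [0.4094 0.0381 0.022 ]
(228, 199) [ 0.564  -0.0042  0.0223]
(218, 232) [0.4874 0.02   0.014 ]
(265, 215) [ 0.5266 -0.091   0.0009]
(265, 270) [ 0.3969 -0.0893  0.0007]
(250, 60) [ 0.6269 -0.0576  0.6752]
(300, 60) [ 0.6201 -0.098   0.6911]
(330, 200) [ 0.5609 -0.2476  0.0011]
lever n 734 ((529.9463500976562, -174.10076904296875), (40.02691650390625, 189.95401000976562), 86.98171997070312) [0.0305 0.0353 0.0421]
block 341 ((460.0711364746094, -170.32675170898438), (39.67700958251953, 50.172080993652344), 88.24752807617188) 0.03940285612891703
beam [ 0.998  -0.0636  0.5574 -0.1764] -3.6456456 0.03355802240594097
cradle ((480.92938232421875, 20.48487091064453), (255.77615356445312, 151.61729431152344), 1.253387451171875) 0.012320414347081421
```

Emit:
servo_tool(steps=[{"tx": 1,"ty": 1,"yaw": -0.5},{"tx": 2,"ty": 2.1,"yaw": -1.5},{"tx": 2.3,"ty": 2.5,"yaw": -1.5},{"tx": 2.3,"ty": 2.5,"yaw": -1.5},{"tx": 2.3,"ty": 2.5,"yaw": -1.5},{"tx": 2.3,"ty": 2.5,"yaw": -1.5},{"tx": 2.3,"ty": 2.5,"yaw": -1.5},{"tx": 2.3,"ty": 2.5,"yaw": -1.5},{"tx": 2.3,"ty": 2.5,"yaw": -1.5},{"tx": 2.3,"ty": 2.5,"yaw": -1.5},{"tx": 2.3,"ty": 2.5,"yaw": -1.5},{"tx": 2.3,"ty": 2.5,"yaw": -1.5},{"tx": 2.3,"ty": 2.5,"yaw": -1.5},{"tx": 2.3,"ty": 2.5,"yaw": -1.5},{"tx": 1.5,"ty": 1,"yaw": -1.5},{"tx": 0.5,"ty": 0.5,"yaw": -1.5},{"tx": 0,"ty": 0},{"tx": 0,"ty": 0}])

```text
invalid input at $.steps[0]: expected keys tx, ty, tz, yaw, claw
```

```bash
python3 - <<'E'
from h import *
s=env.observe(); print(s['position'],np.round(s['tool_rot'],3),s['time_s'],s['ft_force'],s['grip_width'])
im,d,m=shot('wrist'); cv2.imwrite('pics/w0.png',im[...,::-1]); np.savez('w0.npz',im=im,d=d,P=pts(d,m)); print(m['T'],m['fovy'])
E
```

```text
[ 0.17912872 -0.51976526  0.24979258] [[ 0.945  0.326 -0.   ]
 [ 0.326 -0.945  0.001]
 [ 0.    -0.001 -1.   ]] 0.1 [ 0.22962244 -0.95777649 -1.29565526] 0.08546680111236958
[[ 3.26386765e-01 -9.05625471e-01 -2.70765925e-01  2.49743506e-01]
 [-9.45236077e-01 -3.12909672e-01 -9.28240023e-02 -4.96063493e-01]
 [-6.61496127e-04  2.86234247e-01 -9.58159443e-01  3.73950449e-01]
 [ 0.00000000e+00  0.00000000e+00  0.00000000e+00  1.00000000e+00]] 71.05702206246877
```

View pics/w0.png

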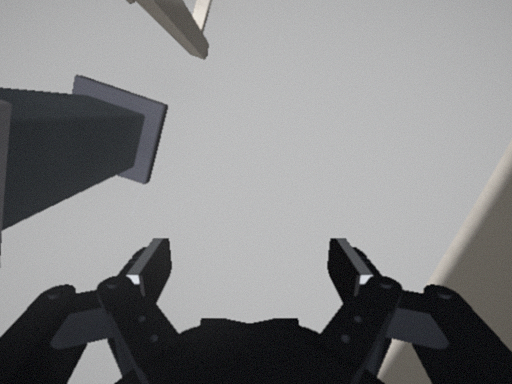

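The move was refused because every row needs all five keys, so this wrist picture only shows the floor beside the bench and the open fingers. I'll resend it.

Emit:
servo_tool(steps=[{"tx": 1,"ty": 1,"tz": 0,"yaw": -0.5,"claw": 5},{"tx": 2,"ty": 2.1,"tz": 0,"yaw": -1.5,"claw": 5},{"tx": 2.3,"ty": 2.5,"tz": 0,"yaw": -1.5,"claw": 5},{"tx": 2.3,"ty": 2.5,"tz": 0,"yaw": -1.5,"claw": 5},{"tx": 2.3,"ty": 2.5,"tz": 0,"yaw": -1.5,"claw": 5},{"tx": 2.3,"ty": 2.5,"tz": 0,"yaw": -1.5,"claw": 5},{"tx": 2.3,"ty": 2.5,"tz": 0,"yaw": -1.5,"claw": 5},{"tx": 2.3,"ty": 2.5,"tz": 0,"yaw": -1.5,"claw": 5},{"tx": 2.3,"ty": 2.5,"tz": 0,"yaw": -1.5,"claw": 5},{"tx": 2.3,"ty": 2.5,"tz": 0,"yaw": -1.5,"claw": 5},{"tx": 2.3,"ty": 2.5,"tz": 0,"yaw": -1.5,"claw": 5},{"tx": 2.3,"ty": 2.5,"tz": 0,"yaw": -1.5,"claw": 5},{"tx": 2.3,"ty": 2.5,"tz": 0,"yaw": -1.5,"claw": 5},{"tx": 2.3,"ty": 2.5,"tz": 0,"yaw": -1.5,"claw": 5},{"tx": 1.5,"ty": 1,"tz": 0,"yaw": -1.5,"claw": 5},{"tx": 0.5,"ty": 0.5,"tz": 0,"yaw": -1.5,"claw": 5},{"tx": 0,"ty": 0,"tz": 0,"yaw": -0.5,"claw": 5},{"tx": 0,"ty": 0,"tz": 0,"yaw": 0,"claw": 5},{"tx": 0,"ty": 0,"tz": 0,"yaw": 0,"claw": 5}], newtons=40)

```text
time_s: 2.05
position: [0.5047, -0.1741, 0.2504]
tool_rot: [[0.997, -0.078, -0.0], [-0.078, -0.997, 0.0], [-0.0, -0.0, -1.0]]
ft_force: [0.0, -0.4, -0.9]
grip_width: 0.05
gripper_force: 0.0
```

```bash
python3 - <<'E'
from h import *
s=env.observe(); print(s['position'],np.round(s['tool_rot'],3),s['time_s'],s['ft_force'],s['grip_width'])
im,d,m=shot('wrist'); cv2.imwrite('pics/w1.png',im[...,::-1]); np.savez('w1.npz',im=im,d=d,P=pts(d,m)); print(m['T'])
E
```

```text
[ 0.50472999 -0.17405469  0.25036988] [[ 0.997 -0.078 -0.   ]
 [-0.078 -0.997  0.   ]
 [-0.    -0.    -1.   ]] 2.05 [ 0.01854047 -0.43421516 -0.88472107] 0.04995542909614957
[[-7.77133266e-02 -9.55201854e-01 -2.85569705e-01  5.79109805e-01]
 [-9.96975626e-01  7.45980009e-02  2.17885283e-02 -1.79696820e-01]
 [ 4.90486548e-04  2.86399295e-01 -9.58110225e-01  3.74509082e-01]
 [ 0.00000000e+00  0.00000000e+00  0.00000000e+00  1.00000000e+00]]
```

View pics/w1.png

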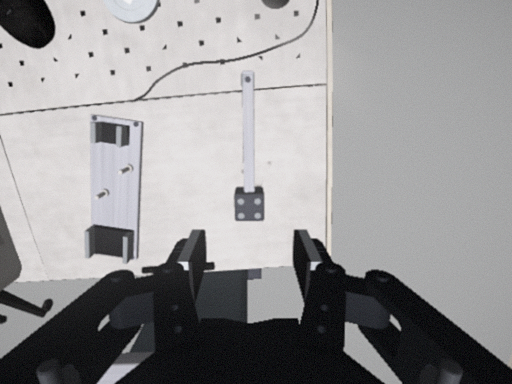

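The wrist view now shows the lever whole, with its tip at (248,72) and block at (249,204). The cradle is there too, with its wide nest at (110,243) and narrow nest at (112,133). I'll fit both from depth.

```bash
python3 - <<'E'
from h import *
np.set_printoptions(precision=4,suppress=True)
f32=np.float32
for nm,lev,cr in [('w1',(225,275,60,232),(75,152,105,270)),('top0',(285,318,165,262),(188,248,183,288))]:
    P=np.load(nm+'.npz')['P']
    def sub(b,lo,hi):
        u0,u1,v0,v1=b; Q=P[v0:v1,u0:u1].reshape(-1,3); return Q[(Q[:,2]>lo)&(Q[:,2]<hi)]
    print(nm,'bench z',np.median(P[140:160,190:220,2]) if nm=='w1' else '')
    L=sub(lev,.022,.06); 
    r=cv2.fitLine(L[L[:,0]>.5][:,:2].astype(f32),cv2.DIST_HUBER,0,.0001,.0001).ravel().astype(float); a=r[:2]*np.sign(r[0]); n=np.array([-a[1],a[0]]); 
    t=(L[:,:2]-r[2:])@a; o=(L[:,:2]-r[2:])@n
    big=np.abs(o)>.010
    print('yaw',np.degrees(np.arctan2(a[1],a[0])),'len',np.ptp(t),'block t',t[big].min(),t[big].max(),'o',o[big].min(),o[big].max())
    t0,t1=np.percentile(t,[.3,99.7]); print('bal from tip',r[2:]+a*(t1-.12),'from heavy',r[2:]+a*(t0+.07),'from inner',r[2:]+a*(np.percentile(t[big],99)+.03), 'ztop',np.median(L[t>t0+.06][:,2]),'block z',np.median(L[big][:,2]))
    C=sub(cr,.0055,.06); 
    rc=cv2.minAreaRect(C[:,:2].astype(f32)*1000); print('cradle rect',rc, np.ptp(C[:,:2],axis=0))
    hi=C[C[:,2]>.028]; 
    c,w,ang=rc
    k,lab=[(hi[:,0]<.48),0]
    for nme,s in [('wide',hi[hi[:,0]<.48]),('narrow',hi[hi[:,0]>.53]),('screws',hi[(hi[:,0]>.44)&(hi[:,0]<.53)])]:
        if len(s)>3: print(nme,len(s),cv2.minAreaRect(s[:,:2].astype(f32)*1000),np.percentile(s[:,2],[50,95]))
E
```

```text
w1 bench z -0.0007947511516935013
yaw -3.6184071450715987 len 0.18928694110607397 block t -0.1290812317080132 -0.08923298241207904 o -0.019527106582046896 0.020031939677774106
bal from tip [ 0.507  -0.1742] from heavy [ 0.5088 -0.1743] from inner [ 0.5074 -0.1742] ztop 0.03242073578731483 block z 0.03817086495542715
cradle rect ((475.7542724609375, 19.571327209472656), (86.60517120361328, 230.1873321533203), 82.90921783447266) [0.2352 0.1087]
wide 382 ((411.7731018066406, 38.11521911621094), (62.92851257324219, 43.24794006347656), 76.51106262207031) [0.0348 0.0363]
narrow 337 ((567.4083862304688, 1.7173442840576172), (40.48558044433594, 25.65475082397461), 76.31559753417969) [0.0347 0.0365]
screws 68 ((502.79620361328125, 11.520586013793945), (5.752851486206055, 57.643463134765625), 36.87043380737305) [0.0358 0.041 ]
top0 bench z 
yaw -3.6875907420769374 len 0.18993198534484207 block t -0.12723630591309304 -0.0875041663333545 o -0.020448794069731855 0.01977075040217403
bal from tip [ 0.5046 -0.173 ] from heavy [ 0.5053 -0.173 ] from inner [ 0.5046 -0.173 ] ztop 0.03356433057268193 block z 0.0395247154451831
cradle rect ((487.09576416015625, 18.583160400390625), (112.30963897705078, 227.3422088623047), 88.91044616699219) [0.2285 0.1155]
wide 128 ((409.54608154296875, 36.34186935424805), (62.14480209350586, 42.87672424316406), 76.31436920166016) [0.0359 0.0389]
narrow 73 ((565.4993286132812, 1.9110679626464844), (40.05605697631836, 26.12820816040039), 76.65512084960938) [0.0362 0.0385]
screws 13 ((500.99627685546875, 11.188729286193848), (5.177486419677734, 55.03874206542969), 39.10970687866211) [0.0375 0.0422]
```

Emit:
servo_tool(steps=[{"tx": 0.13,"ty": 0.04,"tz": -1,"yaw": 0.8,"claw": 5},{"tx": 0,"ty": 0,"tz": -2,"yaw": 0,"claw": 5},{"tx": 0,"ty": 0,"tz": -2.5,"yaw": 0,"claw": 5},{"tx": 0,"ty": 0,"tz": -2.5,"yaw": 0,"claw": 5},{"tx": 0,"ty": 0,"tz": -2.5,"yaw": 0,"claw": 5},{"tx": 0,"ty": 0,"tz": -1.5,"yaw": 0,"claw": 5},{"tx": 0,"ty": 0,"tz": -1,"yaw": 0,"claw": 5},{"tx": 0,"ty": 0,"tz": 0,"yaw": 0,"claw": 5},{"tx": 0,"ty": 0,"tz": 0,"yaw": 0,"claw": 5}])

```text
time_s: 3.0
position: [0.5066, -0.1738, 0.1207]
tool_rot: [[0.998, -0.064, 0.001], [-0.064, -0.998, -0.0], [0.001, 0.0, -1.0]]
ft_force: [-1.2, -0.1, -0.8]
grip_width: 0.0498
gripper_force: 0.0
```

```bash
python3 - <<'E'
from h import *
np.set_printoptions(precision=4,suppress=True)
s=env.observe(); print(s['position'],s['tool_rot'],s['time_s'],s['ft_force'])
im,d,m=shot('wrist'); cv2.imwrite('pics/w2.png',im[...,::-1]); P=pts(d,m); np.savez('w2.npz',im=im,d=d,P=P)
M=(P[...,2]>.022)&(P[...,2]<.06)&(abs(P[...,1]+.174)<.03)&(P[...,0]>.42)&(P[...,0]<.64)&(d>0)
L=P[M]; r=cv2.fitLine(L[L[:,0]>.5][:,:2].astype(np.float32),cv2.DIST_HUBER,0,.0001,.0001).ravel().astype(float); a=r[:2]*np.sign(r[0]); n=np.array([-a[1],a[0]])
t=(L[:,:2]-r[2:])@a; o=(L[:,:2]-r[2:])@n; big=abs(o)>.01
print(np.degrees(np.arctan2(a[1],a[0])),np.ptp(t),np.ptp(t[big]) if big.any() else 0)
for t0 in (np.percentile(t,99.7)-.12,np.percentile(t[big],99)+.03): print(r[2:]+a*t0)
print(np.median(L[~big][:,2]),np.median(L[big][:,2]))
E
```

```text
[ 0.5066 -0.1738  0.1207] [[ 0.9979 -0.0643  0.0006]
 [-0.0643 -0.9979 -0.0004]
 [ 0.0006  0.0003 -1.    ]] 3.0 [-1.2058 -0.1124 -0.7806]
-3.692201737459992 0.1892791550441426 0.04030047855607967
[ 0.506  -0.1737]
[ 0.5074 -0.1738]
0.032704498601491674 0.03828478478679477
```

View pics/w2.png

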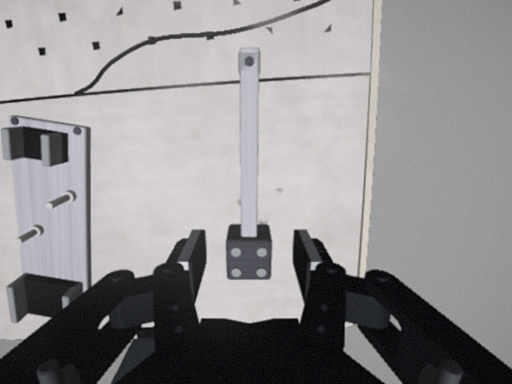

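The beam is centred between the fingers, with the block at (249,252), and the TCP is within 1 mm of the balance point. I'll go down and grip.

Emit:
servo_tool(steps=[{"tx": 0,"ty": 0,"tz": -1,"yaw": 0,"claw": 5},{"tx": 0,"ty": 0,"tz": -2,"yaw": 0,"claw": 5},{"tx": 0,"ty": 0,"tz": -2,"yaw": 0,"claw": 5},{"tx": 0,"ty": 0,"tz": -2,"yaw": 0,"claw": 5},{"tx": 0,"ty": 0,"tz": -1,"yaw": 0,"claw": 5},{"tx": 0,"ty": 0,"tz": -0.7,"yaw": 0,"claw": 5},{"tx": 0,"ty": 0,"tz": -0.5,"yaw": 0,"claw": 5},{"tx": 0,"ty": 0,"tz": -0.5,"yaw": 0,"claw": 5},{"tx": 0,"ty": 0,"tz": 0,"yaw": 0,"claw": 5},{"tx": 0,"ty": 0,"tz": 0,"yaw": 0,"claw": 5}])

```text
time_s: 4.05
position: [0.5066, -0.1737, 0.0236]
tool_rot: [[0.998, -0.064, 0.001], [-0.064, -0.998, -0.0], [0.001, 0.0, -1.0]]
ft_force: [-0.1, -0.4, 0.8]
grip_width: 0.0499
gripper_force: 0.0
```

Emit:
servo_tool(steps=[{"tx": 0,"ty": 0,"tz": 0,"yaw": 0,"claw": 3},{"tx": 0,"ty": 0,"tz": 0,"yaw": 0,"claw": 2},{"tx": 0,"ty": 0,"tz": 0,"yaw": 0,"claw": 1.6},{"tx": 0,"ty": 0,"tz": 0,"yaw": 0,"claw": 1},{"tx": 0,"ty": 0,"tz": 0,"yaw": 0,"claw": 0.5},{"tx": 0,"ty": 0,"tz": 0,"yaw": 0,"claw": 0.5},{"tx": 0,"ty": 0,"tz": 0,"yaw": 0,"claw": 0.5},{"tx": 0,"ty": 0,"tz": 0,"yaw": 0,"claw": 0.5}], newtons=40)

```text
time_s: 4.85
position: [0.5066, -0.1735, 0.0236]
tool_rot: [[0.998, -0.064, 0.0], [-0.064, -0.998, -0.0], [0.0, 0.0, -1.0]]
ft_force: [0.0, 1.8, 4.9]
grip_width: 0.0137
gripper_force: 40.1
```

Emit:
servo_tool(steps=[{"tx": 0,"ty": 0,"tz": 0.2,"yaw": 0,"claw": 0.5},{"tx": 0,"ty": 0,"tz": 0.3,"yaw": 0,"claw": 0.5},{"tx": 0,"ty": 0,"tz": 0.5,"yaw": 0,"claw": 0.5},{"tx": 0,"ty": 0,"tz": 0.5,"yaw": 0,"claw": 0.5},{"tx": 0,"ty": 0,"tz": 0.5,"yaw": 0,"claw": 0.5},{"tx": 0,"ty": 0,"tz": 1,"yaw": 0,"claw": 0.5},{"tx": 0,"ty": 0,"tz": 1.5,"yaw": 0,"claw": 0.5},{"tx": 0,"ty": 0,"tz": 2,"yaw": 0,"claw": 0.5},{"tx": 0,"ty": 0,"tz": 2,"yaw": 0,"claw": 0.5},{"tx": 0,"ty": 0,"tz": 1,"yaw": 0,"claw": 0.5},{"tx": 0,"ty": 0,"tz": 0.5,"yaw": 0,"claw": 0.5},{"tx": 0,"ty": 0,"tz": 0,"yaw": 0,"claw": 0.5},{"tx": 0,"ty": 0,"tz": 0,"yaw": 0,"claw": 0.5}])

```text
time_s: 6.15
position: [0.5061, -0.1734, 0.1226]
tool_rot: [[0.998, -0.064, -0.001], [-0.064, -0.998, 0.001], [-0.001, -0.001, -1.0]]
ft_force: [-0.5, 0.4, -5.5]
grip_width: 0.0133
gripper_force: 39.2
```

```bash
cat >> h.py <<'E'
def lever(P,pos):
    """lever fit near the TCP: beam/block top heights along the tool axis, ends"""
    s=env.observe(); a=np.array(s['tool_rot'])[:2,0]; n=np.array([-a[1],a[0]])
    Q=P.reshape(-1,3); z=pos[2]-.023
    D=Q[:,:2]-np.array(pos[:2]); t=D@a; o=D@n
    k=(t>-.09)&(t<.14)&(abs(o)<.03)&(Q[:,2]>z+.018)&(Q[:,2]<z+.06)&((t<-.025)|(t>.025))
    return Q[k],t[k],o[k],a,n
E
cat > meas.py <<'E'
import sys; from h import *
np.set_printoptions(precision=4,suppress=True)
s=env.observe(); pos=s['position']; print(pos,s['time_s'],s['ft_force'],s['wrist_torque'],s['gripper_force'])
for n in ['wrist','top']:
    im,d,m=shot(n); cv2.imwrite(f'pics/{n}_{sys.argv[1]}.png',im[...,::-1]); P=pts(d,m); np.savez(f'{n}_{sys.argv[1]}.npz',im=im,d=d,P=P)
    Q,t,o,a,nn=lever(P,pos); 
    bm=(t>.03)&(abs(o)<.012); bl=t<-.033
    if bm.sum()<20: print(n,'few',len(t)); continue
    p=np.polyfit(t[bm],Q[bm,2],1); q=np.polyfit(t[bm],o[bm],1)
    print(n,'pitch deg',np.degrees(np.arctan(p[0])),'beam top z at TCP',p[1],'rel yaw',np.degrees(np.arctan(q[0])),'o',q[1],'tip t',np.percentile(t,99.7),'block z',np.median(Q[bl,2]) if bl.any() else None,'inner t',np.percentile(t[bl&(abs(o)>.012)],99) if bl.any() else None, 'rear', t.min())
E
python3 meas.py lift
```

```text
[ 0.5061 -0.1734  0.1226] 6.15 [-0.4756  0.4098 -5.4571] [0.0286 0.049  0.0017] 39.22675430774689
wrist pitch deg 0.21334425875154409 beam top z at TCP 0.13110527522926732 rel yaw 0.24277374583274705 o -0.000330318782886929 tip t 0.11536265506403989 block z None inner t None rear -0.030595517504188294
top pitch deg 6.643104036382604 beam top z at TCP 0.11896567915780144 rel yaw -11.99935862038824 o 0.024406390781257163 tip t 0.11724842411219683 block z 0.13868153845164088 inner t -0.03311376242810899 rear -0.07010160678228848
```

The lever is lifted and level (pitch about 0.2°), with its rear face at −70 mm from the TCP, exactly as it should be. Now over the cradle.

Emit:
servo_tool(steps=[{"tx": -0.2,"ty": 0.5,"tz": 0,"yaw": -0.3,"claw": 0.5},{"tx": -0.3,"ty": 1.2,"tz": 0,"yaw": -0.6,"claw": 0.5},{"tx": -0.4,"ty": 1.8,"tz": 0,"yaw": -0.9,"claw": 0.5},{"tx": -0.5,"ty": 2,"tz": 0,"yaw": -1,"claw": 0.5},{"tx": -0.5,"ty": 2,"tz": 0,"yaw": -1,"claw": 0.5},{"tx": -0.5,"ty": 2,"tz": 0,"yaw": -1,"claw": 0.5},{"tx": -0.5,"ty": 2,"tz": 0,"yaw": -1,"claw": 0.5},{"tx": -0.5,"ty": 2,"tz": 0,"yaw": -1,"claw": 0.5},{"tx": -0.4,"ty": 2,"tz": 0,"yaw": -1,"claw": 0.5},{"tx": -0.4,"ty": 2,"tz": 0,"yaw": -0.8,"claw": 0.5},{"tx": -0.3,"ty": 1.3,"tz": 0,"yaw": -0.6,"claw": 0.5},{"tx": -0.2,"ty": 0.7,"tz": 0,"yaw": -0.4,"claw": 0.5},{"tx": 0,"ty": 0.5,"tz": 0,"yaw": -0.2,"claw": 0.5},{"tx": 0,"ty": 0,"tz": 0,"yaw": 0,"claw": 0.5},{"tx": 0,"ty": 0,"tz": 0,"yaw": 0,"claw": 0.5},{"tx": 0,"ty": 0,"tz": 0,"yaw": 0,"claw": 0.5}])

```text
time_s: 7.85
position: [0.4596, 0.026, 0.1233]
tool_rot: [[0.972, -0.234, 0.0], [-0.234, -0.972, -0.0], [0.0, 0.0, -1.0]]
ft_force: [-0.9, 0.9, -5.6]
grip_width: 0.0134
gripper_force: 39.3
```

```bash
python3 meas.py over; python3 -c "
import cv2;im=cv2.imread('pics/wrist_over.png');t=cv2.resize(cv2.imread('pics/top_over.png')[150:320,150:330],None,fx=2,fy=2);import numpy as np
c=np.zeros((384,800,3),np.uint8);c[:,:512]=im[:,:];c[:340,512:800]=t[:,36:324];cv2.imwrite('pics/c1.png',c)"
```

```text
[0.4596 0.026  0.1233] 7.85 [-0.9489  0.8766 -5.639 ] [-0.0312 -0.0003 -0.0057] 39.26673889160156
wrist pitch deg 0.3030488274563582 beam top z at TCP 0.13180253288497268 rel yaw 0.21420267006244753 o 8.276719080326659e-06 tip t 0.11531229803370409 block z None inner t None rear -0.03081591547282422
top pitch deg -0.18929605670580452 beam top z at TCP 0.13287046819250384 rel yaw 0.14786321462904092 o -0.0012131143191823229 tip t 0.11820034737634107 block z 0.13789888371785697 inner t -0.06960187342072112 rear -0.07144601210183225
```

View pics/c1.png

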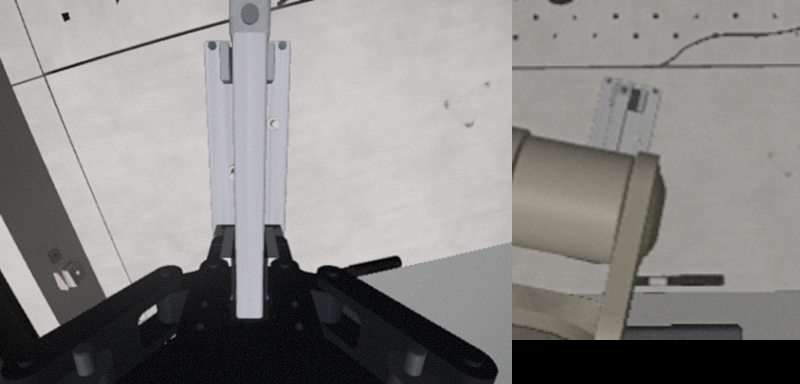

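The wrist view shows the beam (columns 230–268) over the cradle plate (205–291), with the narrow nest's cheeks on either side of it. I'll check the cradle in the tool frame from the same image.

```bash
python3 - <<'E'
from h import *
np.set_printoptions(precision=4,suppress=True)
s=env.observe(); R=np.array(s['tool_rot']); p=np.array(s['position']); a=R[:2,0]; n=np.array([-a[1],a[0]])
P=np.load('wrist_over.npz')['P'].reshape(-1,3)
D=P[:,:2]-p[:2]; t=D@a; o=D@n
k=(P[:,2]>.0055)&(P[:,2]<.045)&(abs(o)<.06)&(t>0)&(t<.16); pl=k
mids=[];ts=np.arange(.03,.125,.005)
for x in ts:
    w=pl&(abs(t-x)<.0025); mids.append((np.percentile(o[w],1),np.percentile(o[w],99)))
mids=np.array(mids); mid=mids.mean(1); print(mids[::3]); c=np.polyfit(ts,mid,1); print('plate centre o at t=0, .11:',c[1],np.polyval(c,.11),'deg',np.degrees(np.arctan(c[0])),'plate end t',np.percentile(t[pl],[98,99,99.7]))
h=k&(P[:,2]>.028)&(t>.09); print('narrow cheeks',h.sum(),'t',np.percentile(t[h],[1,99]),'o',np.percentile(o[h],[1,99]), 'inner', o[h&(o<0)].max(), o[h&(o>0)].min())
E
```

```text
[[-0.0331  0.0352]
 [-0.0331  0.0356]
 [-0.0325  0.0359]
 [-0.0318  0.0361]
 [-0.0322  0.0363]
 [-0.0326  0.0366]
 [-0.0319  0.0368]]
plate centre o at t=0, .11: 0.0008141910650049522 0.00223057366057937 deg 0.7377114581526354 plate end t [0.1279 0.1294 0.1576]
narrow cheeks 679 t [0.0973 0.1229] o [-0.0176  0.0217] inner -0.012441495790737651 0.014717041280772954
```

Emit:
servo_tool(steps=[{"tx": 0.02,"ty": 0.09,"tz": -0.3,"yaw": 0.4,"claw": 0.5},{"tx": 0,"ty": 0,"tz": -0.6,"yaw": 0,"claw": 0.5},{"tx": 0,"ty": 0,"tz": -0.8,"yaw": 0,"claw": 0.5},{"tx": 0,"ty": 0,"tz": -0.8,"yaw": 0,"claw": 0.5},{"tx": 0,"ty": 0,"tz": -0.6,"yaw": 0,"claw": 0.5},{"tx": 0,"ty": 0,"tz": -0.4,"yaw": 0,"claw": 0.5},{"tx": 0,"ty": 0,"tz": 0,"yaw": 0,"claw": 0.5},{"tx": 0,"ty": 0,"tz": 0,"yaw": 0,"claw": 0.5},{"tx": 0,"ty": 0,"tz": 0,"yaw": 0,"claw": 0.5},{"tx": 0,"ty": 0,"tz": 0,"yaw": 0,"claw": 0.5}])

```text
time_s: 8.95
position: [0.4598, 0.0273, 0.0886]
tool_rot: [[0.974, -0.226, 0.001], [-0.226, -0.974, -0.0], [0.001, -0.0, -1.0]]
ft_force: [-0.6, 0.5, -5.9]
grip_width: 0.0132
gripper_force: 39.2
```

```bash
python3 meas.py fin; python3 - <<'E'
from h import *
np.set_printoptions(precision=4,suppress=True)
s=env.observe(); R=np.array(s['tool_rot']); p=np.array(s['position']); a=R[:2,0]; n=np.array([-a[1],a[0]])
im,d,m=shot('side'); cv2.imwrite('pics/side_fin.png',cv2.resize(im[150:300,200:400,::-1],None,fx=3,fy=3)); np.savez('side_fin.npz',P=pts(d,m))
S=pts(d,m).reshape(-1,3)
P=np.load('wrist_fin.npz')['P'].reshape(-1,3)
for nm,P in (('wrist',P),('side',S)):
    D=P[:,:2]-p[:2]; t=D@a; o=D@n
    k=(P[:,2]>.028)&(P[:,2]<.042)&(abs(o)<.05)
    for l,h in ((k&(t>.09)&(t<.14),'narrow'),(k&(t<-.02)&(t>-.09),'wide')):
        if l.sum()>20: print(nm,h,l.sum(),'t',np.percentile(t[l],[1,99]),'o',np.percentile(o[l],[1,99]))
    k=(P[:,2]>.055)&(P[:,2]<.11)&(abs(o)<.028)
    for l,h in ((k&(t>.095)&(t<.14),'foot/beam'),(k&(t<-.03)&(t>-.09),'block')):
        if l.sum()>20: print(nm,h,l.sum(),'t',np.percentile(t[l],[1,99]),'o',np.percentile(o[l],[1,99]),'z',np.percentile(P[l,2],[1,99]))
E
```

```text
[0.4598 0.0273 0.0886] 8.95 [-0.5925  0.5493 -5.8937] [ 0.0576 -0.0404  0.0039] 39.21255826950073
wrist pitch deg 0.32013515099708106 beam top z at TCP 0.09708566898280277 rel yaw 0.23081584545026876 o -1.785747103065479e-05 tip t 0.11534051995924254 block z None inner t None rear -0.030928995773347047
top pitch deg 0.4759499127001133 beam top z at TCP 0.09716433521804134 rel yaw -0.06414513466901656 o -0.0008955032693725231 tip t 0.11801155274488793 block z 0.10309566072282988 inner t -0.0679832789386574 rear -0.07140412353869191
wrist narrow 1156 t [0.0976 0.1226] o [-0.0198  0.0197]
wrist foot/beam 2281 t [0.0953 0.1155] o [-0.0072  0.0082] z [0.0953 0.101 ]
wrist block 73 t [-0.0308 -0.03  ] o [-0.01    0.0111] z [0.0814 0.0986]
side narrow 128 t [0.0949 0.119 ] o [-0.0201  0.0209]
side wide 199 t [-0.0739 -0.0312] o [-0.0274  0.0323]
side foot/beam 210 t [0.0954 0.1168] o [-0.0068  0.009 ] z [0.0655 0.0995]
side block 750 t [-0.0723 -0.0307] o [-0.0169  0.0215] z [0.0667 0.1057]
```

View pics/side_fin.png

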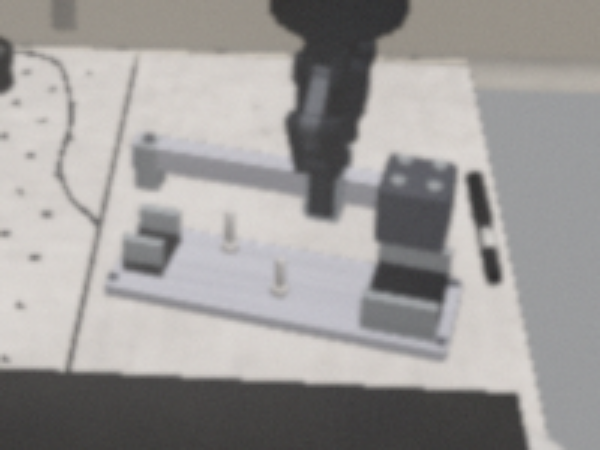

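The side view shows the lever level over the cradle, with the block over the wide nest at (410,270) and the foot over the narrow nest at (150,235). Both screws are standing, and the parts line up within about 1 mm at about 3 cm clearance. Handing in.

```bash
python3 -c "
from rig import env
print(env.close_job())"
```

```text
the job is handed in; nothing more can be done
None
```

The job is handed in: the arm is still holding the lever at its balance point with about 39 N, level to within about 0.5° and lined up with the nests to about 1 mm, roughly 3 cm above the cheeks, with the block over the wide nest and the foot over the narrow one.

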